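Pin the loading slide to its guide bridge

TASK

Lock the loading slide of the press fixture: take the red-headed locating pin from its grey parking block, stand it in the hole of the blue bridge, work the slide by its black handle until the hole in the brass tongue comes under the pin and the pin drops in, then push the pin down fully home. Stop the slide as soon as the pin drops, without straining the pin, and leave the cardboard box where it stands.

Things in the scene. Friction and masses are not known exactly. Their poses are not given: they have to be found in the camera images.
- fixture: Fixed press fixture: 120 x 340 mm aluminium base plate, origin on the table top, z up, slide travel along y. A blue bridge, 90 x 64 mm (x, y), stands 70 mm along +y. Top to bottom (mm above table): bridge top plate 72 to 48, brass tongue of the slide 46 to 32, fixed steel lower plate 24 to 8. Each has a vertical 14 mm hole, slightly chamfered.
- bridge_hole (a point): Centre of the mouth of the bridge's 14 mm hole, on the bridge's top face, 72 mm above the table; axes as fixture (z up, +y = the way the slide goes in). A pin stood here at the start rests on the tongue, its flange 38 mm above the bridge face.
- lower_hole (a point): Mouth of the fixed lower hole, 24 mm above the table, exactly under the bridge hole. A small sprung ball in its wall, 18 mm above the table, stops the pin after it has dropped through the tongue; driving the pin past it and home takes a push of about 5 to 20 N.
- slide: Carriage of steel and aluminium, 110 x 100 mm, top 42 mm above the table, with a round steel nest (top 61 mm) and a black handle fixed on it. Origin at table height under its middle, axes as fixture. Slides only along y, 74 mm in all, dragging with about 3 N; stays where left. The brass tongue, 40 mm wide, is clamped to it and reaches under the bridge.
- tongue_nominal (a point): Fixed to the slide: the nominal centre of the tongue's 14 mm hole, 46 mm above the table. The real hole lies here give or take 20 mm along y: set anew each time, it must be felt. It starts 14 to 70 mm short of the bridge hole, so push the slide in (+y). A pin stood in the bridge drops over 10 mm when the hole is under it to within about 2 mm; then the slide is blocked.
- handle_top (a point): Middle of the top of the slide's black handle, 110 mm above the table. The handle is a rounded upright block 40 mm (x) by 16 mm (y), 60 mm tall, standing free; best pinched from above across its 16 mm (fingers closing along the fixture's y).
- pin: Loose pin, 0.1 kg, 104 mm long, origin at the middle of its tip, z towards its head. Steel shank 12 mm thick, tip tapered (6 mm at the end, full 7 mm up); flange 32 mm wide 64 to 70 mm above the tip; red round grip 26 mm wide from 70 to 104 mm. Starts upright in the parking block, tip 8 mm above the table. Fully home the flange lies on the bridge, tip 64 mm below bridge_hole.
- pin_block: Fixed grey parking block, 70 x 70 x 56 mm on an 84 mm black foot, origin on the table under its middle. Its hole is 15 mm wide and 48 mm deep. It stands left or right of the fixture.
- caps_box: Loose cardboard box, 70 x 70 x 55 mm, origin under its middle; a bystander on the other side of the fixture, to be left alone.

How it is judged:
By the outcome, as a careful person would: the job done as asked, in the order asked, and still so for the second after the job is handed in, with the robot touching nothing.
It also fails if it takes over 64 s, if anything falls off the work surface, if the arm or the gripper's body presses on something with over 40 N, if the wrist force passes 120 N, or if a joint passes its speed limit or range.

ROBOT

A 7-joint arm with a two-finger parallel gripper is mounted at the origin on a cart in front of the work surface, level with it; the furniture and walls round the work are solid. World frame = base frame: x ahead of the robot, y to its left, z up, the work surface at z = 0. Lengths are in m, angles in rad, forces in N, time in s.
With the tool pointing down it reaches from about 0.4 to 0.85 m from the base axis. Payload 4.5 kg.
Tool frame: the origin (TCP) lies midway between the tips of the shut fingers; the grasp point (between the pads) lies 19 mm behind it; z points along the fingers, y is the line along which they close (so a half turn about z gives the same grasp; the last joint's range is limited). The gripper opens to 88 mm and grips with 3 to 60 N. Pads are 18 mm wide; open, the fingers measure 123 mm over their backs; the gripper's body (75 mm by 187 mm) begins 45 mm behind the grasp point.
Start: joints at [1.332, 0.689, -0.195, 1.565, 0.157, 0.902, -0.215], TCP at [0.168, -0.602, 0.239] pointing down, gripper open.
Joint ranges: [-3.01, 3.01], [-0.46, 2.08], [-1.47, 1.51], [0.13, 2.56], [-1, 4.14], [0.04, 2.09], [-2.66, 2.66]. Speed limits (rad/s): [2.57, 2.57, 3.14, 3.14, 3.14, 3.14, 3.14].

INTERFACE

Orientations are given as a unit quaternion [x, y, z, w].
In Python, from plant import r gives the robot as it stands. The module is installed in compiled form; this text tells all that it offers.
- The arm moves only by the tool step_arm, never from a script. Its argument "series" is a list of rows, each a list of 7 numbers: the shift along the world's x, y, z in mm, then the turn, a rotation vector about the world's x, y, z in rad, then the closure, from 0 (fully open) to 1 (shut). A call has 1 to 20 rows; each row shifts and turns the commanded pose from where the row before left it; what a row does not reach is not made up. A row lasts 1/10 s, in which the tool goes at most 50 mm and 8.59 degrees, less where a joint would pass 70% of its speed; a pose out of reach is approached as far as the arm can. A call is refused whole if a number of a shift passes 50 or a number of a turn 0.15, either way. A call with a gripper value outside its range is refused whole. The fingers move at their own pace and stop on an object; "force" is the grip in N (left out, the last holds). Time passes only in rows, so rows that do not move let the fingers close. It gives the time, the measured TCP pose, the force, the opening and the grip force at its end, in the units of the state.
- r.get_state(): the state, without advancing time (a new reading comes with each control period).
- r.snapshot(name): name is "scene" or "top" or "wrist"; returns (picture, depth): 384x512x3 uint8, blue, green, red; 384x512 float32, m along the optical axis (not along the pixel's ray), 0 where there is no reading.
- r.get_calibration(name): a dict with "intrinsics" (3x3 intrinsics, pixels), "pose" (4x4, takes a point from camera to world coordinates). Camera axes: x right, y up, looking along -z (the intrinsics and any distortion apply to the point x, -y, -z); pixel columns grow to the right and rows downward; lengths in m; the calibration is good to about 2 mm. A picture is of the moment at which its call begins: read the wrist's pose just before it. get_calibration takes no time and is no camera call; for the wrist camera it gives the pose at the moment of the call.
- r.finish_job(): hands the job in; it is judged then, once.
The state is a dict: "clock": time; "q": joint angles; "qd": joint speeds; "joint_torque": joint torques, N m; "tool_pos": TCP position; "eef_rot": TCP orientation; "contact_force": force on the tool from outside, world axes, zero at the start; "moment": the same for the moment, N m; "opening": opening from 0.0 (shut) to 1.0 (fully open); "finger_force": force on a finger pad.
Only numpy, scipy, OpenCV 4.12 (cv2) and the standard library are available. Lean on these libraries where they do the work, as an engineer would, in place of code of your own. Each camera call takes 0.05 s, during which the arm holds its last target. There are 200 camera calls.

## Working session

There is one attempt and no reset: what is moved stays moved. The work goes in short steps, Python scripts to look and compute and a tool call to move; the robot and the scene stay as the last step left them, time stands still between calls to the robot, and variables do not carry over. Pictures are saved under pics/ and viewed, at most 10 in all, crops included, and the job is handed in when it is done.

Besides the shell and the picture viewer there is one more tool, called after "Emit:" as name([rows], argument=value, ...), one row to a line, values as JSON. step_arm: Moves the arm, as the interface text tells. Its arguments: {"type":"object","properties":{"series":{"type":"array"},"force":{"type":"number"}},"required":["series"]}

```bash
mkdir -p pics; cat > h.py <<'E'
import numpy as np, cv2
from plant import r
def snap(n):
    c=r.get_calibration(n); p,d=r.snapshot(n); return p,d,np.array(c["intrinsics"]),np.array(c["pose"])
def ray(K,T,u,v):
    a=np.array([(u-K[0,2])/K[0,0],-(v-K[1,2])/K[1,1],-1.]); return T[:3,3],T[:3,:3]@a
def onz(K,T,u,v,z):
    o,d=ray(K,T,u,v); return o+d*(z-o[2])/d[2]
def cloud(d,K,T):
    v,u=np.mgrid[:d.shape[0],:d.shape[1]]
    a=np.stack([(u-K[0,2])/K[0,0]*d,-(v-K[1,2])/K[1,1]*d,-d],-1); return a@T[:3,:3].T+T[:3,3]
E
python3 - <<'E'
from h import *
print(r.get_state())
P=[]
for n in("top","scene"):
    p,d,K,T=snap(n); P.append(p); print(n,K.tolist(),T.round(3).tolist()); print(r.get_calibration(n).keys())
    np.savez(n,p=p,d=d,K=K,T=T)
    cv2.imwrite(f"pics/{n}0.png",p)
E
```

```text
{'clock': 0.0, 'q': array([ 1.33178465,  0.6899738 , -0.19450298,  1.56634078,  0.15730191,
        0.90245969, -0.21506142]), 'qd': array([-8.02463133e-06,  1.54545690e-03, -1.28005805e-04,  1.67163205e-03,
        9.31682328e-04,  4.27054981e-04, -1.59319323e-03]), 'joint_torque': array([-6.21735799e-04, -5.27550352e+01, -1.26641840e+00, -1.53423715e+01,
       -5.24045492e-02,  6.53204726e-03,  1.62837528e-04]), 'tool_pos': array([ 0.1681815 , -0.60130396,  0.23791695]), 'eef_rot': array([ 9.90702904e-01,  1.36040268e-01, -1.87806887e-04, -8.75524882e-04]), 'contact_force': array([0.15932059, 0.33971478, 0.04701441]), 'moment': array([-0.03913931, -0.04289396, -0.03835997]), 'finger_force': 0.0, 'opening': 0.9996846841747915}
top [[346.5509190178826, 0.0, 257.45856337330133], [0.0, 346.5509190178826, 194.39138714806816], [0.0, 0.0, 1.0]] [[-0.026, 0.994, -0.107, 0.357], [-0.999, -0.024, 0.022, 0.017], [0.019, 0.107, 0.994, 1.26], [0.0, 0.0, 0.0, 1.0]]
dict_keys(['intrinsics', 'pose'])
scene [[460.97761592344517, 0.0, 252.7042238781311], [0.0, 460.97761592344517, 199.4396473897729], [0.0, 0.0, 1.0]] [[-0.848, 0.396, -0.352, 0.035], [-0.53, -0.653, 0.541, 0.685], [-0.015, 0.645, 0.764, 1.063], [0.0, 0.0, 0.0, 1.0]]
dict_keys(['intrinsics', 'pose'])
```

View pics/top0.png

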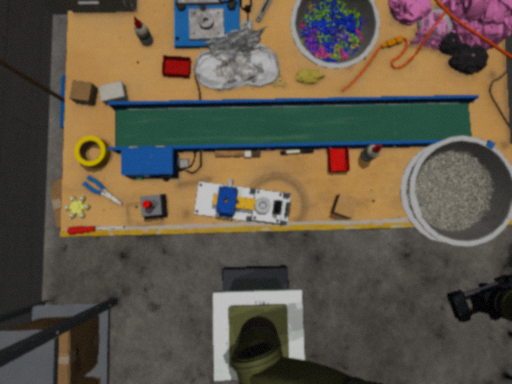

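View pics/scene0.png

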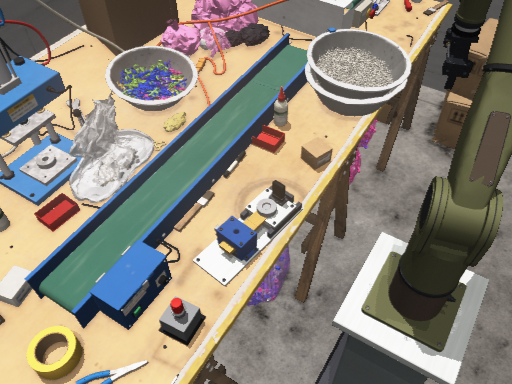

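The top view shows the fixture at about (243,203), with the blue bridge at (227,200), the slide and handle at (265,207), and the pin block with its red head at (153,205). The scene view shows the bridge at (236,240), the handle at (279,188), the pin at (177,303) and the cardboard box at (316,153).

```bash
python3 - <<'E'
from h import *
roi={"top":dict(pin=(135,190,170,225),br=(205,180,245,225),nest=(240,185,295,225),box=(325,188,355,222)),"scene":dict(pin=(160,290,195,320),br=(210,210,265,262),nest=(240,175,305,230),box=(295,130,335,175))}
for n in("top","scene"):
    f=np.load(n+".npz");p,d,K,T=[f[k] for k in("p","d","K","T")]
    X=cloud(d,K,T);hsv=cv2.cvtColor(p,cv2.COLOR_BGR2HSV).astype(int);H,S,V=[hsv[...,i] for i in range(3)]
    def m(k,c):
        x0,y0,x1,y1=roi[n][k];M=np.zeros(d.shape,bool);M[y0:y1,x0:x1]=1;return M&c
    red=m("pin",((H<8)|(H>172))&(S>120)&(V>60)); 
    vs,us=np.where(red);z=X[red][:,2];print(n,"red px",us.mean(),vs.mean(),len(us),"zmax",np.percentile(z,[5,50,95]).round(3),X[red].mean(0).round(3),"onz .112",onz(K,T,us.mean(),vs.mean(),.095).round(3))
    blu=m("br",(abs(H-112)<14)&(S>100));zz=X[...,2];print("blue z",np.percentile(zz[blu],[5,50,95]).round(3))
    t=blu&(abs(zz-.072)<.006);R=cv2.minAreaRect((X[t][:,:2]*1000).astype(np.float32));print("bridge top",R,X[t].mean(0).round(4))
    w=m("nest",(zz>.09)&(zz<.13));print("handle",w.sum(),X[w].mean(0).round(3),np.percentile(X[w],[2,98],axis=0).round(3).tolist(),cv2.minAreaRect((X[w][:,:2]*1000).astype(np.float32)))
    b=m("box",(zz>.045)&(zz<.065));print("box",b.sum(),X[b].mean(0).round(3) if b.any() else 0)
    g=m("pin",(zz>.05)&(zz<.062));print("block",cv2.minAreaRect((X[g][:,:2]*1000).astype(np.float32)))
E
```

```text
top red px 146.21311475409837 203.8360655737705 61 zmax [0.057 0.111 0.115] [0.459 0.362 0.107] onz .112 [0.46  0.365 0.095]
blue z [0.019 0.072 0.076]
bridge top ((468.9947814941406, 99.33379364013672), (63.62590026855469, 89.81297302246094), 81.5723648071289) [0.4677 0.0987 0.0722]
handle 56 [ 0.441 -0.076  0.108] [[0.424, -0.086, 0.1], [0.46, -0.069, 0.113]] ((442.2823791503906, -76.7327880859375), (15.762960433959961, 37.5643424987793), 79.68212890625)
box 385 [ 0.439 -0.315  0.055]
block ((458.48626708984375, 361.7797546386719), (70.08015441894531, 70.8171615600586), 4.4569621086120605)
scene red px 176.57692307692307 305.28846153846155 156 zmax [0.085 0.111 0.116] [0.454 0.367 0.112] onz .112 [0.461 0.361 0.095]
blue z [0.016 0.073 0.076]
bridge top ((469.7025451660156, 100.35774230957031), (66.25313568115234, 92.15748596191406), 80.42578125) [0.4687 0.1009 0.073 ]
handle 114 [ 0.441 -0.072  0.105] [[0.423, -0.083, 0.091], [0.46, -0.065, 0.114]] ((441.30194091796875, -75.16353607177734), (18.408296585083008, 39.45366287231445), 82.80827331542969)
box 410 [ 0.439 -0.313  0.055]
block ((460.6224365234375, 360.8327331542969), (72.58877563476562, 69.03644561767578), 5.1002726554870605)
```

Emit:
step_arm([
  [30,30,4,0,0,-0.07,0],
  [30,30,4,0,0,-0.07,0],
  [30,30,4,0,0,-0.07,0],
  [30,30,4,0,0,-0.07,0],
  [30,30,4,0,0,-0.07,0],
  [30,30,4,0,0,-0.07,0],
  [30,30,4,0,0,0,0],
  [30,30,4,0,0,0,0],
  [30,30,4,0,0,0,0],
  [30,30,4,0,0,0,0],
  [0,45,0,0,0,0,0],
  [0,45,0,0,0,0,0],
  [0,45,0,0,0,0,0],
  [0,45,0,0,0,0,0],
  [0,45,0,0,0,0,0],
  [0,45,0,0,0,0,0],
  [0,45,0,0,0,0,0],
  [0,45,0,0,0,0,0],
  [0,0,0,0,0,0,0],
])

```text
clock: 2.0
tool_pos: [0.468, 0.0659, 0.2786]
eef_rot: [0.998, -0.067, -0.0, -0.002]
contact_force: [-0.5, 0.2, -0.1]
opening: 1.002
finger_force: 0.0
```

```bash
python3 - <<'E'
from h import *
s=r.get_state();print(s["tool_pos"],s["eef_rot"],s["clock"])
p,d,K,T=snap("wrist");np.savez("w1",p=p,d=d,K=K,T=T);cv2.imwrite("pics/w1.png",p);print(T.round(3),K[0])
E
```

```text
[0.46803246 0.06589756 0.27860738] [ 9.97728506e-01 -6.73311788e-02 -1.40290568e-04 -2.07846606e-03] 2.0
[[-0.135  0.956  0.258  0.534]
 [-0.991 -0.129 -0.04   0.056]
 [-0.005 -0.262  0.965  0.425]
 [ 0.     0.     0.     1.   ]] [288.04029924   0.         256.93107834]
```

View pics/w1.png

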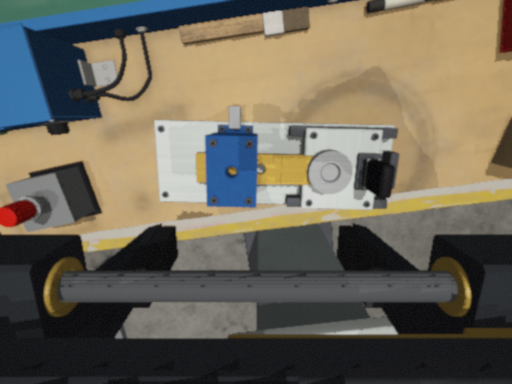

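The wrist view shows the bridge hole at (231,171), a dark hole in the brass tongue at (261,169), the nest at (330,171), the handle at (380,175) and the pin at left (17,212).

```bash
python3 - <<'E'
from h import *
f=np.load("w1.npz");p,d,K,T=[f[k] for k in("p","d","K","T")]
X=cloud(d,K,T);zz=X[...,2];hsv=cv2.cvtColor(p,cv2.COLOR_BGR2HSV).astype(int);H,S,V=[hsv[...,i] for i in range(3)]
g=cv2.cvtColor(p,cv2.COLOR_BGR2GRAY)
blu=np.zeros(g.shape,bool);blu[120:215,195:265]=1;blu&=(abs(H-112)<14)&(S>100)&(abs(zz-.072)<.007)
print("bridge top",cv2.minAreaRect((X[blu][:,:2]*1000).astype(np.float32)),np.median(zz[blu]))
mt=np.zeros(g.shape,bool);mt[150:190,262:305]=1;mt&=(abs(H-22)<10)&(S>100);print("tongue z",np.median(zz[mt]))
print(V[160:182,222:242]); print(V[160:180,252:272])
cv2.imwrite("pics/w1c.png",cv2.resize(p[130:215,190:400],None,fx=3.8,fy=3.8,interpolation=cv2.INTER_CUBIC))
for (u,v,z) in((231,171,.072),(261,169,.046),(231,171,.0722)):print(onz(K,T,u,v,z).round(4),np.round(d[v,u],3))
h=np.zeros(g.shape,bool);h[140:205,345:405]=1;h&=(zz>.1)&(zz<.125);print("handle",cv2.minAreaRect((X[h][:,:2]*1000).astype(np.float32)),np.percentile(zz[h],50),X[h].mean(0))
E
```

```text
bridge top ((470.85888671875, 99.3479995727539), (62.46908187866211, 89.14225006103516), 80.76663970947266) 0.07246845351581493
tongue z 0.04641670112187707
[[151 152 152 153 153 152 152 152 151 152 154 152 153 153 152 152 143 136
  131 132]
 [151 153 151 154 153 152 152 151 152 152 152 153 153 152 153 151 144 136
  133 132]
 [152 152 152 153 153 152 150 153 151 151 153 153 153 153 153 152 149 140
  134 131]
 [152 153 152 152 152 152 151 150 153 152 152 154 155 154 154 153 150 142
  134 132]
 [152 152 152 153 153 152 151 150 150 148 149 150 152 154 153 153 148 140
  135 131]
 [153 152 152 151 151 147 144 138 134 132 134 139 145 151 152 147 141 136
  134 132]
 [153 152 151 150 145 136 124 115 107 104 104 114 124 139 147 146 140 133
  131 133]
 [152 151 149 143 132 117  99  83  78  83  94  95  97 117 134 143 140 132
  130 131]
 [153 152 146 134 116  97  72  97 104 104 108 113 109  91 117 134 137 133
  131 131]
 [152 151 140 123 101  72  89 126 142 132 122 125 124 113  98 125 133 135
  132 131]
 [154 151 138 115  88  62  96 141 158 158 153 151 141 126  98 113 135 142
  140 137]
 [154 15
[... 2180 characters left out ...]
196 195 195
  195 196]
 [153 154 153 151 137 137 162 163 166 175 185 191 194 195 197 198 198 197
  196 196]
 [154 153 154 150 136 141 166 171 173 184 191 195 196 195 197 201 203 202
  198 197]
 [154 154 153 150 135 140 165 171 175 185 193 195 194 195 197 202 207 206
  205 205]
 [153 154 152 148 134 142 167 171 175 185 192 194 194 194 196 202 207 208
  208 208]
 [152 152 150 149 130 145 166 171 174 184 192 193 193 195 194 198 204 207
  208 208]]
[0.4715 0.0992 0.072 ] 0.386
[0.4642 0.0623 0.046 ] 0.42
[0.4716 0.0992 0.0722] 0.386
handle ((442.3743591308594, -75.77483367919922), (15.647500991821289, 40.38055419921875), 81.30175018310547) 0.1091684896224914 [ 0.44420224 -0.07432009  0.10832269]
```

View pics/w1c.png

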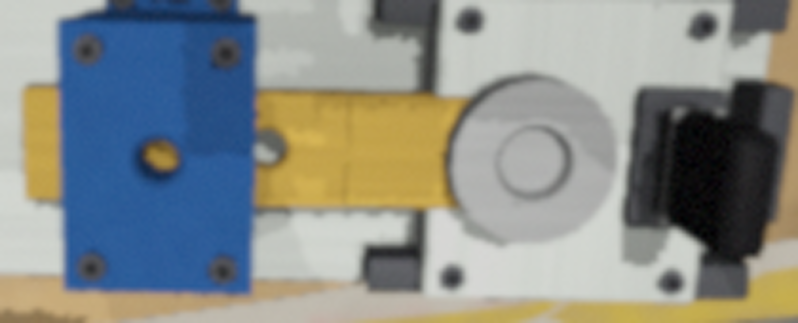

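The crop shows the bridge hole at about (231.6,171) in full-image pixels. The tongue hole is half hidden by the bridge edge, at about (260.5,168.5), which puts it roughly 37 mm short of the bridge hole. Next I move above the pin.

Emit:
step_arm([
  [-1,42,-10,0,0,0,0],
  [-1,42,-12,0,0,0,0],
  [-1,42,-12,0,0,0,0],
  [-1,42,-12,0,0,0,0],
  [-1,42,-12,0,0,0,0],
  [-1,42,-12,0,0,0,0],
  [-1,42,-8,0,0,0,0],
  [0,0,0,0,0,0,0],
  [0,0,0,0,0,0,0],
])

```text
clock: 2.95
tool_pos: [0.4617, 0.3511, 0.2]
eef_rot: [0.997, -0.074, -0.0, 0.001]
contact_force: [0.1, -1.1, -0.4]
opening: 0.999
finger_force: 0.0
```

```bash
python3 - <<'E'
from h import *
s=r.get_state();print(s["tool_pos"],s["eef_rot"],s["clock"],s["contact_force"])
p,d,K,T=snap("wrist");np.savez("w2",p=p,d=d,K=K,T=T);cv2.imwrite("pics/w2.png",p)
X=cloud(d,K,T);zz=X[...,2];hsv=cv2.cvtColor(p,cv2.COLOR_BGR2HSV).astype(int);H,S,V=[hsv[...,i] for i in range(3)]
m=((H<8)|(H>172))&(S>120)&(zz>.1)&(zz<.125)&(abs(X[...,1]-.363)<.05)
c=m&(zz>np.percentile(zz[m],90)-.004);print(m.sum(),c.sum(),np.median(zz[c]),cv2.minEnclosingCircle((X[c][:,:2]*1000).astype(np.float32)),X[c].mean(0).round(4))
E
```

```text
[0.46168804 0.35107361 0.20001538] [ 9.97289862e-01 -7.35655984e-02 -2.69084728e-04  9.80492607e-04] 2.95 [ 0.07108439 -1.12225837 -0.39367004]
734 650 0.11225596134269335 ((460.1884460449219, 362.2218017578125), 12.781071662902832) [0.4608 0.3622 0.1122]
```

View pics/w2.png

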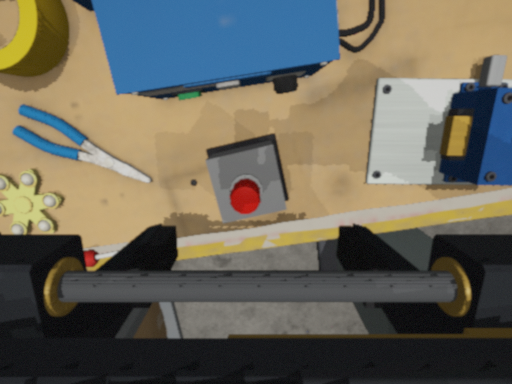

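The pin head is at (245,196), which gives (460.4, 362.2) mm with its top at 112 mm. I descend and grip it.

Emit:
step_arm([
  [-1,11,-20,0,0,0,0],
  [0,0,-30,0,0,0,0],
  [0,0,-30,0,0,0,0],
  [0,0,-22,0,0,0,0],
  [0,0,-10,0,0,0,0],
  [0,0,-3,0,0,0,0],
  [0,0,0,0,0,0,0],
])

```text
clock: 3.7
tool_pos: [0.4613, 0.3623, 0.0863]
eef_rot: [0.997, -0.074, 0.0, 0.0]
contact_force: [-0.0, 0.1, 0.1]
opening: 1.0
finger_force: 0.0
```

Emit:
step_arm([
  [-1,0,-2,0,0,0,0],
  [0,0,0,0,0,0,0.6],
  [0,0,0,0,0,0,0.9],
  [0,0,0,0,0,0,0.9],
  [0,0,0,0,0,0,0.9],
  [0,0,0,0,0,0,0.9],
  [0,0,0,0,0,0,0.9],
  [0,0,0,0,0,0,0.9],
  [0,0,0,0,0,0,0.9],
], force=30)

```text
clock: 4.6
tool_pos: [0.4594, 0.363, 0.0837]
eef_rot: [0.997, -0.074, -0.0, 0.0]
contact_force: [0.7, -0.2, 0.3]
opening: 0.301
finger_force: 0.4
```

Emit:
step_arm([
  [0,0,0,0,0,0,0.9],
  [0,0,0,0,0,0,0.9],
  [0,0,20,0,0,0,0.9],
  [0,0,35,0,0,0,0.9],
  [0,0,35,0,0,0,0.9],
  [0,0,26,0,0,0,0.9],
  [1,-30,0,0,0,0,0.9],
  [1,-40,0,0,0,0,0.9],
  [2,-40,0,0,0,0,0.9],
  [2,-40,0,0,0,0,0.9],
  [2,-40,0,0,0,0,0.9],
  [2,-40,0,0,0,0,0.9],
  [1,-25,0,0,0,0,0.9],
  [0,-9,0,0,0,0,0.9],
  [0,0,0,0,0,0,0.9],
  [0,0,0,0,0,0,0.9],
])

```text
clock: 6.2
tool_pos: [0.4706, 0.101, 0.1998]
eef_rot: [0.997, -0.073, 0.0, -0.001]
contact_force: [-0.3, -0.0, -0.8]
opening: 0.282
finger_force: 30.0
```

```bash
python3 - <<'E'
from h import *
s=r.get_state();print(s["tool_pos"],s["eef_rot"],s["opening"],s["finger_force"],s["contact_force"])
p,d,K,T=snap("wrist");np.savez("w3",p=p,d=d,K=K,T=T)
t=s["tool_pos"]
for z in(.124,.072):
    q=T[:3,:3].T@(np.array([t[0],t[1],z])-T[:3,3]);print(z,K[0,2]+K[0,0]*q[0]/-q[2],K[1,2]+K[1,1]*q[1]/q[2])
cv2.imwrite("pics/w3.png",cv2.resize(p[120:260,160:360],None,fx=4,fy=4,interpolation=cv2.INTER_CUBIC))
E
```

```text
[0.47056833 0.10099043 0.19979408] [ 9.97367629e-01 -7.25070520e-02  1.74828674e-04 -7.13572384e-04] 0.28186648479532966 29.97194431722164 [-0.31930368 -0.02787452 -0.77710423]
0.124 257.3551215614915 200.47248938261464
0.072 257.4004474276013 185.24413613877462
```

View pics/w3.png

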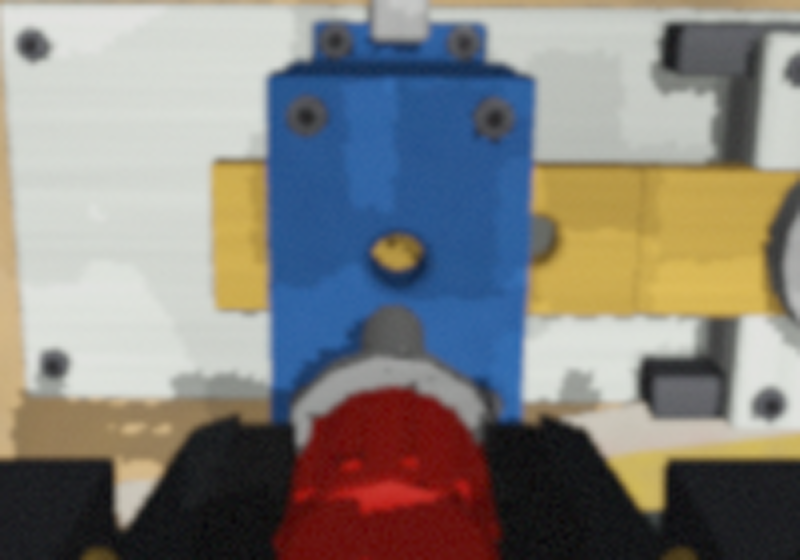

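In the crop, the hole is at (398,256) and the pin tip at about (393,310). The hole therefore lies about 1.6 mm towards -y and 1 mm towards +x of the pin.

Emit:
step_arm([
  [1,-1.6,-15,0,0,0,0.9],
  [0,0,-20,0,0,0,0.9],
  [0,0,-15,0,0,0,0.9],
  [0,0,-6,0,0,0,0.9],
  [0,0,-4,0,0,0,0.9],
  [0,0,-3,0,0,0,0.9],
  [0,0,0,0,0,0,0.9],
])

```text
clock: 6.95
tool_pos: [0.4713, 0.0984, 0.1368]
eef_rot: [0.997, -0.073, -0.0, -0.0]
contact_force: [-0.9, 2.5, -0.9]
opening: 0.286
finger_force: 30.0
```

Emit:
step_arm([
  [0,0.8,-3,0,0,0,0.9],
  [0,0,-3,0,0,0,0.9],
  [0,0,-3,0,0,0,0.9],
  [0,0,-3,0,0,0,0.9],
  [0,0,-1,0,0,0,0.9],
  [0,0,0,0,0,0,0.9],
])

```text
clock: 7.55
tool_pos: [0.4713, 0.0985, 0.1235]
eef_rot: [0.997, -0.073, -0.0, -0.0]
contact_force: [-1.4, 2.0, -2.7]
opening: 0.289
finger_force: 30.0
```

Emit:
step_arm([
  [0,0,0,0,0,0,0.6],
  [0,0,0,0,0,0,0.3],
  [0,0,0,0,0,0,0],
  [0,0,0,0,0,0,0],
  [0,0,0,0,0,0,0],
  [0,0,15,0,0,0,0],
  [0,0,30,0,0,0,0],
  [0,0,25,0,0,0,0],
  [-5,-30,0,0,0,-0.012,0],
  [-7,-40,0,0,0,0,0],
  [-7,-40,0,0,0,0,0],
  [-6,-40,0,0,0,0,0],
  [-4,-24,0,0,0,0,0],
  [0,0,-20,0,0,0,0],
  [0,0,0,0,0,0,0],
])

```text
clock: 9.05
tool_pos: [0.4411, -0.0766, 0.1726]
eef_rot: [0.997, -0.081, -0.002, 0.0]
contact_force: [0.1, -0.1, 0.6]
opening: 1.002
finger_force: 0.0
```

```bash
python3 - <<'E'
from h import *
s=r.get_state();print(s["tool_pos"],s["opening"],s["contact_force"],s["clock"])
p,d,K,T=snap("scene");cv2.imwrite("pics/s4.png",cv2.resize(p[170:320,190:330],None,fx=4,fy=4,interpolation=cv2.INTER_CUBIC))
X=cloud(d,K,T);hsv=cv2.cvtColor(p,cv2.COLOR_BGR2HSV).astype(int);H,S,V=[hsv[...,i] for i in range(3)]
m=((H<8)|(H>172))&(S>120)&(X[...,2]>.08)&(abs(X[...,1]-.099)<.04)&(abs(X[...,0]-.47)<.04);print(m.sum(),X[m].mean(0),np.percentile(X[m][:,2],[5,95]))
E
```

```text
[ 0.44114006 -0.07656648  0.17262981] 1.0024726338083914 [ 0.05571822 -0.05359679  0.59952048] 9.05
122 [0.46293172 0.10719549 0.14383981] [0.12553404 0.153256  ]
```

View pics/s4.png

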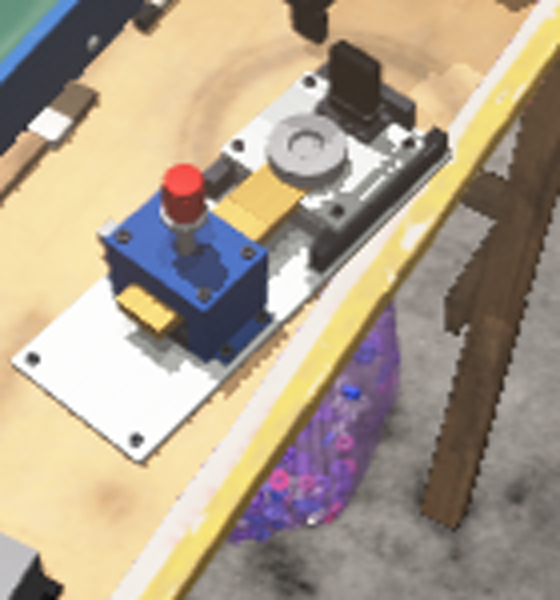

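The pin stands upright in the bridge hole at crop (183,200), with its head top at about 150 mm. The handle is free at (355,80). I descend on the handle and pinch it.

Emit:
step_arm([
  [0,0,-25,0,0,0,0],
  [0,0,-30,0,0,0,0],
  [0,0,-20,0,0,0,0],
  [0,0,-7,0,0,0,0],
  [0,0,0,0,0,0,0.5],
  [0,0,0,0,0,0,1],
  [0,0,0,0,0,0,1],
  [0,0,0,0,0,0,1],
  [0,0,0,0,0,0,1],
  [0,0,0,0,0,0,1],
  [0,0,0,0,0,0,1],
  [0,0,0,0,0,0,1],
  [0,0,0,0,0,0,1],
], force=15)

```text
clock: 10.4
tool_pos: [0.4424, -0.0758, 0.0917]
eef_rot: [0.997, -0.08, -0.0, 0.0]
contact_force: [-0.1, -2.8, 1.0]
opening: 0.208
finger_force: 0.7
```

Emit:
step_arm([
  [0,0,0,0,0,0,1],
  [0,0,0,0,0,0,1],
  [0,0,0,0,0,0,1],
  [0.32,1.97,0,0,0,0,1],
  [0.32,1.97,0,0,0,0,1],
  [0.32,1.97,0,0,0,0,1],
  [0.32,1.97,0,0,0,0,1],
  [0.32,1.97,0,0,0,0,1],
  [0,0,0,0,0,0,1],
])

```text
clock: 11.3
tool_pos: [0.444, -0.0653, 0.0917]
eef_rot: [0.997, -0.079, -0.0, -0.0]
contact_force: [-0.6, -1.6, -0.9]
opening: 0.178
finger_force: 15.0
```

Emit:
step_arm([
  [0.24,1.5,0,0,0,0,1],
  [0.24,1.5,0,0,0,0,1],
  [0.24,1.5,0,0,0,0,1],
  [0.24,1.5,0,0,0,0,1],
  [0,0,0,0,0,0,1],
])

```text
clock: 11.8
tool_pos: [0.4449, -0.0594, 0.0917]
eef_rot: [0.997, -0.079, -0.0, -0.0]
contact_force: [-0.2, -2.4, -0.6]
opening: 0.177
finger_force: 15.0
```

Emit:
step_arm([
  [0.24,1.5,0,0,0,0,1],
  [0.24,1.5,0,0,0,0,1],
  [0.24,1.5,0,0,0,0,1],
  [0.24,1.5,0,0,0,0,1],
  [0,0,0,0,0,0,1],
])

```text
clock: 12.3
tool_pos: [0.4459, -0.0534, 0.0917]
eef_rot: [0.997, -0.079, -0.0, -0.0]
contact_force: [-1.6, -2.3, 0.1]
opening: 0.18
finger_force: 15.0
```

Emit:
step_arm([
  [0.24,1.5,0,0,0,0,1],
  [0.24,1.5,0,0,0,0,1],
  [0.24,1.5,0,0,0,0,1],
  [0.24,1.5,0,0,0,0,1],
  [0,0,0,0,0,0,1],
])

```text
clock: 12.8
tool_pos: [0.4469, -0.0473, 0.0917]
eef_rot: [0.997, -0.079, -0.0, -0.0]
contact_force: [-1.2, -1.9, 0.0]
opening: 0.182
finger_force: 15.0
```

```bash
cat > pinz.py <<'E'
from h import *
p,d,K,T=snap("scene")
X=cloud(d,K,T);hsv=cv2.cvtColor(p,cv2.COLOR_BGR2HSV).astype(int);H,S,V=[hsv[...,i] for i in range(3)]
m=((H<8)|(H>172))&(S>120)&(X[...,2]>.07)&(abs(X[...,1]-.099)<.05)&(abs(X[...,0]-.47)<.05);print(m.sum(),X[m].mean(0),np.percentile(X[m][:,2],[5,95]), r.get_state()["contact_force"], r.get_state()["tool_pos"])
E
python3 pinz.py
```

```text
129 [0.46487068 0.09546177 0.14183334] [0.12384057 0.15206   ] [-0.98260527 -1.19798353 -0.07144018] [ 0.4468845  -0.04726425  0.09172802]
```

Emit:
step_arm([
  [0.16,1,0,0,0,0,1],
  [0.16,1,0,0,0,0,1],
  [0.16,1,0,0,0,0,1],
  [0,0,0,0,0,0,1],
])

```text
clock: 13.25
tool_pos: [0.4473, -0.0446, 0.0917]
eef_rot: [0.997, -0.079, -0.0, -0.0]
contact_force: [-1.0, -3.7, -1.0]
opening: 0.178
finger_force: 15.0
```

```bash
python3 pinz.py
```

```text
125 [0.46571087 0.09530462 0.14172613] [0.12340241 0.15252087] [-1.42258109 -2.15332194 -1.23469148] [ 0.44729043 -0.0446086   0.0917222 ]
```

Not dropped yet at 31.6 mm, so I take finer steps.

Emit:
step_arm([
  [0.16,1,0,0,0,0,1],
  [0.16,1,0,0,0,0,1],
  [0,0,0,0,0,0,1],
])

```text
clock: 13.6
tool_pos: [0.4476, -0.0425, 0.0917]
eef_rot: [0.997, -0.079, -0.0, -0.0]
contact_force: [-1.3, -2.0, 0.3]
opening: 0.179
finger_force: 15.0
```

```bash
python3 pinz.py
```

```text
115 [0.46831856 0.10617878 0.11391022] [0.0955192  0.12390369] [-1.08719637 -2.04488946 -0.82628376] [ 0.44762038 -0.04256076  0.0917222 ]
```

The pin has dropped: its head top went from 152 to 124 mm, with only about 2 N at the handle. I release the handle, then go over the pin with shut fingers.

Emit:
step_arm([
  [0,0,0,0,0,0,0.5],
  [0,0,0,0,0,0,0.3],
  [0,0,0,0,0,0,0.3],
  [0,0,0,0,0,0,0.3],
  [0,0,15,0,0,0,0.3],
  [0,0,30,0,0,0,0.3],
  [0,0,35,0,0,0,0.3],
  [4,26,0,0,0,0,1],
  [6,35,0,0,0,0,1],
  [6,35,0,0,0,0,1],
  [5,30,0,0,0,0,1],
  [3,15,0,0,0,0,1],
  [0,0,0,0,0,0,1],
  [0,0,-15,0,0,0,1],
  [0,0,-10,0,0,0,1],
  [0,0,0,0,0,0,1],
  [0,0,0,0,0,0,1],
])

```text
clock: 15.35
tool_pos: [0.4714, 0.0972, 0.1466]
eef_rot: [0.997, -0.08, -0.0, 0.0]
contact_force: [-0.7, 0.5, 0.5]
opening: 0.006
finger_force: 0.0
```

```bash
python3 pinz.py
```

```text
119 [0.46900502 0.10305941 0.11142321] [0.09312037 0.1218749 ] [ 0.31259671 -0.35784815  0.04804413] [0.4717442  0.09748283 0.14692431]
```

Emit:
step_arm([
  [0,1,-12,0,0,0,1],
  [0,0,-6,0,0,0,1],
  [0,0,-2,0,0,0,1],
  [0,0,-2,0,0,0,1],
  [0,0,-2,0,0,0,1],
  [0,0,0,0,0,0,1],
])

```text
clock: 16.0
tool_pos: [0.4717, 0.0991, 0.1227]
eef_rot: [0.997, -0.08, -0.0, 0.0]
contact_force: [0.5, -0.2, -0.4]
opening: 0.006
finger_force: 0.0
```

Emit:
step_arm([
  [0,0,-1,0,0,0,1],
  [0,0,-1,0,0,0,1],
  [0,0,0,0,0,0,1],
])

```text
clock: 16.3
tool_pos: [0.4717, 0.0991, 0.1207]
eef_rot: [0.997, -0.08, -0.0, 0.0]
contact_force: [-0.5, -0.3, 0.7]
opening: 0.006
finger_force: 0.0
```

Emit:
step_arm([
  [0,0,-1,0,0,0,1],
  [0,0,-1,0,0,0,1],
  [0,0,-1,0,0,0,1],
  [0,0,0,0,0,0,1],
])

```text
clock: 16.7
tool_pos: [0.472, 0.0994, 0.1182]
eef_rot: [0.997, -0.079, 0.0, -0.0]
contact_force: [0.5, -0.3, 5.2]
opening: 0.004
finger_force: 2.3
```

Emit:
step_arm([
  [0,0,-1,0,0,0,1],
  [0,0,-1,0,0,0,1],
  [0,0,0,0,0,0,1],
])

```text
clock: 17.0
tool_pos: [0.4719, 0.0995, 0.1162]
eef_rot: [0.997, -0.079, 0.0, -0.0]
contact_force: [-0.3, 0.2, 5.7]
opening: 0.004
finger_force: 2.8
```

Emit:
step_arm([
  [0,0,-1,0,0,0,1],
  [0,0,-1,0,0,0,1],
  [0,0,0,0,0,0,1],
])

```text
clock: 17.3
tool_pos: [0.4719, 0.0996, 0.1143]
eef_rot: [0.997, -0.079, 0.0, -0.0]
contact_force: [-1.0, 1.1, 5.3]
opening: 0.003
finger_force: 2.9
```

Emit:
step_arm([
  [0,0,-1,0,0,0,1],
  [0,0,-1,0,0,0,1],
  [0,0,0,0,0,0,1],
])

```text
clock: 17.6
tool_pos: [0.4718, 0.0997, 0.113]
eef_rot: [0.997, -0.079, 0.001, -0.0]
contact_force: [-3.3, 1.3, 15.7]
opening: 0.006
finger_force: 7.8
```

Emit:
step_arm([
  [0,0,-1,0,0,0,1],
  [0,0,-0.5,0,0,0,1],
  [0,0,0,0,0,0,1],
])

```text
clock: 17.9
tool_pos: [0.4718, 0.0998, 0.1128]
eef_rot: [0.997, -0.079, 0.001, -0.001]
contact_force: [-5.1, 1.0, 31.5]
opening: 0.004
finger_force: 15.3
```

```bash
python3 pinz.py
```

```text
67 [0.46577643 0.10604582 0.09849454] [0.08360416 0.11115379] [-4.9487135   0.14266792 31.62607466] [0.47175399 0.09981139 0.11280728]
```

Hard stop reached at 31 N, with no further movement. I back off and check.

Emit:
step_arm([
  [0,0,5,0,0,0,1],
  [0,0,25,0,0,0,1],
  [0,0,40,0,0,0,1],
  [0,-30,30,0,0,0,1],
  [0,-45,0,0,0,0,1],
  [0,-45,0,0,0,0,1],
  [0,0,0,0,0,0,1],
])

```text
clock: 18.65
tool_pos: [0.4709, -0.0286, 0.2105]
eef_rot: [0.996, -0.086, -0.0, 0.002]
contact_force: [-1.0, 0.3, 0.1]
opening: 0.005
finger_force: 0.0
```

```bash
python3 pinz.py; python3 - <<'E'
from h import *
p,d,K,T=snap("scene");cv2.imwrite("pics/s9.png",cv2.resize(p[125:275,190:350],None,fx=4,fy=4,interpolation=cv2.INTER_CUBIC))
E
```

```text
121 [0.46939028 0.10265336 0.10531168] [0.08609999 0.1157541 ] [-0.0942244   1.77071625 -0.16023997] [ 0.47125312 -0.02465673  0.21029564]
```

View pics/s9.png

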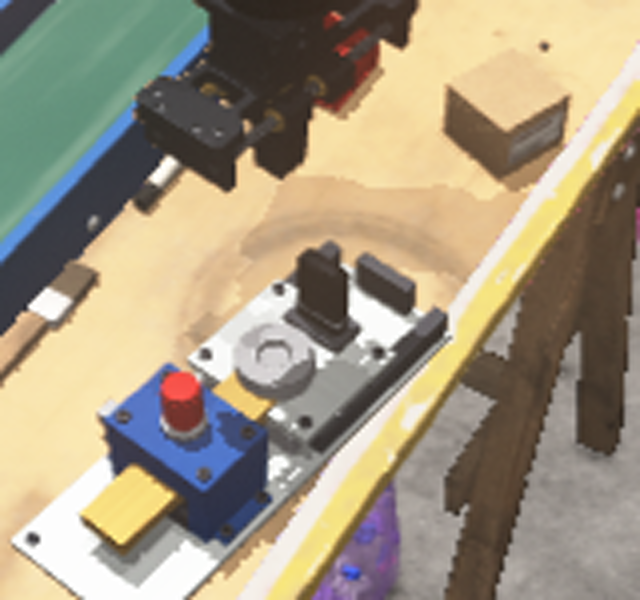

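The picture shows the pin flange seated on the bridge at (182,425) and the box untouched at (507,115). One quick check of the pin's height with the wrist depth.

```bash
python3 - <<'E'
from h import *
p,d,K,T=snap("wrist");X=cloud(d,K,T);zz=X[...,2];hsv=cv2.cvtColor(p,cv2.COLOR_BGR2HSV).astype(int);H,S,V=[hsv[...,i] for i in range(3)]
n=np.hypot(X[...,0]-.471,X[...,1]-.099)
m=((H<8)|(H>172))&(S>120)&(n<.03);c=m&(zz>np.percentile(zz[m],80)-.003);print(m.sum(),c.sum(),np.median(zz[c]),X[c].mean(0))
b=(abs(H-112)<14)&(S>100)&(abs(zz-.072)<.006)&(n<.05);print("bridge",np.median(zz[b]))
f=(S<60)&(n<.017)&(n>.012)&(zz>.07)&(zz<.1);print("flange",f.sum(),np.median(zz[f]))
E
```

```text
901 565 0.11288414035919378 [0.47347949 0.09707225 0.11283311]
bridge 0.07254162828794161
flange 225 0.07863872246649822
```

```bash
python3 -c "
from plant import r; print(r.finish_job())"
```

```text
the job is handed in; nothing more can be done
None
```

The slide is locked: the pin dropped after about 34 mm of travel, was pushed fully home (flange top 6.1 mm above the bridge face, 6 mm expected), the box was left untouched, and the job is handed in after about 19 s.

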